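# Draw the can crusher's handle out to full length

## Robot

A 6-joint arm with a two-finger parallel gripper is mounted at the origin on the work surface. World frame = base frame: x ahead of the robot, y to its left, z up, the work surface at z = 0. Lengths are in m, angles in degrees, forces in N, time in s.
With the tool pointing down it reaches from about 0.25 to 0.725 m from the base axis. Payload 9.7 kg.
Tool frame: the origin (TCP) lies between the finger pads; the fingertips stand 25 mm ahead of it and the grasp point (between the pads) lies 6 mm ahead of it; z points along the fingers, y is the line along which they close (so a half turn about z gives the same grasp; the last joint's range is limited). The gripper opens to 85 mm and grips with 20 to 120 N. Pads are 22 mm wide; open, the fingers measure 114 mm over their backs; the gripper's body (76 mm by 85 mm) begins 54 mm behind the grasp point. The pads swing forward as they close: fully open they stand 13 mm farther back than shut.
Start: joints at [-66.005, 4.979, 10.078, 95.1, 0, 90], TCP at [0.224, -0.502, 0.256] pointing down, gripper open.
Joint ranges: [-179.16, 179.16], [-48.56, 103.87], [-65.8, 70.77], [-126.05, 130.52], [-82.76, 87.17], [-180, 180]. Speed limits (degrees/s): [127.2, 127.2, 147.25, 180, 180, 180].

## Interface

Orientations are given as [roll, pitch, yaw] about the fixed x, y, z axes, in that order (R = Rz(yaw) Ry(pitch) Rx(roll)).
In Python, from workcell import bot gives the robot as it stands.
- The arm moves only by the shell command python3 drive.py 'ROWS' [FORCE]. ROWS is a JSON list of rows, 1 to 5 of them, each an object with the fields x, y, z (the shift in m), rz (a turn about the tool's z in degrees), jaw (the finger opening in m); a field left out counts as zero (the opening has to be given); each row is the pose to reach, as a shift and turn from the pose commanded when the command began, along the tool's axes at that moment; what a row does not reach only later rows make up. A row lasts 1/12 s, in which the tool goes at most 0.0417 m and 7.16 degrees, less where a joint would pass 70% of its speed; a pose out of reach is approached as far as the arm can. The fingers move at their own pace and stop on an object; FORCE is the grip in N (left out, the last holds). Time passes only in rows, so rows that do not move let the fingers close. It prints the time, the measured TCP pose, the force, the opening and the grip force at its end. Input that does not fit is refused with a message, and nothing moves.
- bot.get_obs(): the state, without advancing time (a new reading comes with each control period).
- bot.camera(name): name is "side" or "top" or "wrist"; returns the picture (400x640x3 uint8, blue, green, red); there is no depth.
- bot.camera_info(name): a dict with "mtx" (3x3 intrinsics, pixels), "extrinsics" (4x4, takes a point from camera to world coordinates). Camera axes: x right, y down, z forward; pixel columns grow to the right and rows downward; lengths in m; the calibration is good to about 2 mm. The wrist camera is an equidistant fisheye: a pixel r from the principal point sees the ray r / f radians off the axis. A picture is of the moment at which its call begins: read the wrist's pose just before it. camera_info takes no time and is no camera call; for the wrist camera it gives the pose at the moment of the call.
- bot.job_done(): hands the job in; it is judged then, once.
The state is a dict: "time": time; "q": joint angles; "qd": joint speeds; "joint_efforts": joint torques, N m; "ee_pos": TCP position; "tcp_rot": TCP orientation; "wrist_force": force on the tool from outside, world axes, zero at the start; "torque": the same for the moment, N m; "opening": finger opening in m; "grasp_force": force on a finger pad.
Only numpy, scipy, OpenCV 4.12 (cv2) and the standard library are available. Lean on these libraries where they do the work, as an engineer would, in place of code of your own. Each camera call takes 0.05 s, during which the arm holds its last target. There are 200 camera calls.

## Task

The can crusher's telescopic handle is pushed in: draw it out to its full length so there is leverage for the next cans, with the spring pin sprung out again through the last of the tube's three holes. The pin has to be squeezed flush before the tube will slide off it, and it will catch in the middle hole on the way; feel for the click each time and ease off rather than yanking the tube against the pin. Leave the lever lowered and the handle let go, and do not disturb the cans, the dish or the cup.

Things in the scene. Friction and masses are not known exactly. Their poses are not given: they have to be found in the camera images.
- crusher: Red steel can crusher on a timber post 100 x 90 x 430 mm; fixed. Origin on the bench straight below the snap pin; z up, y level from the post out along the lowered handle (post centre at y = -271 mm, pivot cheeks to y = -135 mm, 335 mm high), x level, square to that, away from the robot. Its black anvil-height knob is not used here.
- lever: The crusher's lever, a steel tube 25 mm across, hinged at the top of the crusher. Lowered, it slopes 21 degrees down away from the post, on its stop. Origin on the pivot axis, 290 mm above the bench; y out along the tube towards the grip, x level, away from the robot. The snap pin is 170 mm from the pivot.
- sleeve: Sliding handle tube, aluminium, 30 mm outside, over the lever tube; cannot turn. Origin on its axis at its first hole (the pin's at the start), y outward along it. Bare from y = -75 to +60 mm, rubber grip 37 mm thick to y = 135. Three dark-rimmed holes in line on the pin's side: at y = 0 and two more towards the post, evenly spaced, at least 20 mm apart (feel for them). Friction of 2.5 N holds it.
- pin: Brass snap pin of the lever tube, round dome 10 mm across. Origin on the handle's axis; z is the way it points: square to the handle, away from the robot and 28 degrees above level; y outward along the handle. It never shifts along the lever. Dome top 20 mm from the axis when out, 5 mm proud of the sleeve. Its spring pushes with 3.5 N when out, 7 N flush (5 mm in), 8 N under the wall (7 mm in).
- extension (a joint): How far the sleeve is drawn out from its first hole, m; 0 at the start, grows outward. With a pad flat on the tube holding the pin flush, a pull of 8 to 15 N along the handle starts the tube over the dome; past 9 mm the tube wall keeps the pin in and it slides with a few newtons. At the next hole left uncovered the pin springs out and stops it dead.
- pin_in (a joint): How far the pin is pushed in, m: 0 fully out (locked), 0.005 flush with the sleeve, about 0.0065 hidden under the tube wall. Standing out in a hole, the pin bends if the stopped tube is hauled on with over 22 N. Standing out with the sleeve drawn more than 40 mm, it is in the last hole.
- lever_lift (a joint): Lift of the lever from its stop, rad; 0 lowered, grows upward.
- pin_head (a point): Top of the pin's dome (moves in and out with the pin).
- grip_end (a point): Centre of the outer end face of the rubber grip; moves with the sleeve.
- can_green: Empty aluminium can, green, 66 mm across, 115 mm high, 16 g; origin under its centre.
- can_orange: Empty aluminium can, orange, 66 mm across, 115 mm high, 16 g; origin under its centre.
- dish: Blue ceramic dish, 140 mm across, 35 mm high; origin under its centre.
- cup: Stainless steel cup, 74 mm across, 85 mm high; origin under its centre.

How it is judged (in metres and radians):
At the end, for the whole second after the job is handed in: The handle is drawn out well past the middle hole (more than 40 mm) and the pin stands fully out of the last hole (within 1.5 mm), the lever lies lowered on its stop (within 0.03 rad) and the handle is at rest (value of joint extension above 0.04 m and value of joint pin_in below 0.0015 m and value of joint lever_lift below 0.03 rad and linear speed of sleeve below 0.01 m/s); the robot touches nothing.
It fails at once if a can, the dish or the cup is shifted by more than 20 mm (distance of any of can_green, can_orange, dish, cup from where it was at the start of the episode above 0.02 m).
It fails at once if the tube, stopped by the pin standing out in a hole, is still hauled on with more than 22 N (contact force between pin and sleeve above 22 N and value of joint pin_in below 0.002 m and velocity of joint extension between -0.004 and 0.004 m/s).
It also fails if it takes over 38 s, if anything falls off the work surface, if the arm or the gripper's body presses on something with over 40 N, if the wrist force passes 120 N, or if a joint passes its speed limit or range.

## Working session

There is one attempt and no reset: what is moved stays moved. The work goes in short steps, Python scripts to look and compute and a shell command to move; the robot and the scene stay as the last step left them, time stands still between calls to the robot, and variables do not carry over. Pictures are saved under pics/ and viewed, at most 11 in all, crops included, and the job is handed in when it is done.

```bash
ls; mkdir -p pics
python3 - <<'E'
from workcell import bot
import cv2
for n in ("side","top","wrist"):
    i=bot.camera_info(n);print(n,i["mtx"].tolist(),i["extrinsics"].round(4).tolist() if hasattr(i["extrinsics"],'round') else i["extrinsics"])
    cv2.imwrite(f"pics/{n}0.png",bot.camera(n))
o=bot.get_obs();print(o)
E
```

```text
drive.py
pics
workcell.py
side [[435.6514192378679, 0.0, 313.9197389826289], [0.0, 435.6514192378679, 204.55293530817534], [0.0, 0.0, 1.0]] [[-0.7399, -0.4343, 0.5137, -0.033], [-0.6724, 0.4535, -0.585, 0.7352], [0.0211, -0.7783, -0.6275, 0.9008], [0.0, 0.0, 0.0, 1.0]]
top [[369.44830825756753, 0.0, 321.35106555100884], [0.0, 369.44830825756753, 195.98495200956793], [0.0, 0.0, 1.0]] [[-0.0201, -0.989, 0.1463, 0.4252], [-0.9997, 0.0184, -0.0129, 0.0727], [0.0101, -0.1465, -0.9892, 0.9772], [0.0, 0.0, 0.0, 1.0]]
wrist [[309.70691628693146, 0.0, 315.9423951892749], [0.0, 309.70691628693146, 203.174525613878], [0.0, 0.0, 1.0]] [[0.4057, -0.8763, -0.26, 0.2897], [-0.914, -0.3895, -0.1134, -0.4737], [-0.0019, 0.2836, -0.9589, 0.3732], [0.0, 0.0, 0.0, 1.0]]
{'time': 0.15, 'q': array([-6.60040100e+01,  5.00499359e+00,  1.00433374e+01,  9.50995004e+01,
        3.01940889e-04,  9.00011540e+01]), 'qd': array([ 0.06187506, -0.17819506,  0.17731901,  0.03265822,  0.04621184,
        0.10369819]), 'joint_efforts': array([-9.25088716e-04, -5.20761180e+01,  4.65042794e+01,  1.39949564e-02,
       -7.51811217e-05,  2.59809258e-05]), 'ee_pos': array([ 0.22360784, -0.50232268,  0.25572121]), 'tcp_rot': array([-1.79938843e+02, -3.00708937e-04,  2.39948356e+01]), 'wrist_force': array([ 0.60291431, -0.72873994,  0.40255416]), 'torque': array([-0.0242779 , -0.0290816 , -0.03579471]), 'grasp_force': 0.0, 'opening': 0.08523987471254182}
```
View pics/side0.png

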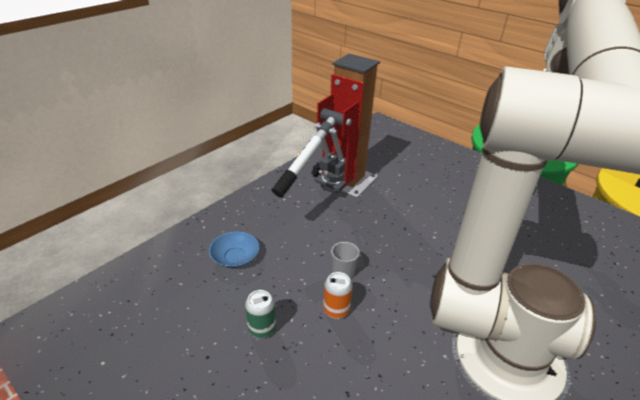

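View pics/top0.png

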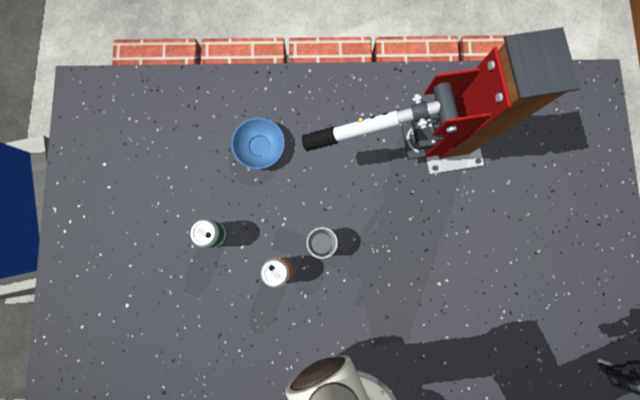

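Side: the handle runs from (330,125) down to its grip end at about (283,185). Top: the grip end is at about (304,141), the brass pin at about (361,121) and the sleeve reaches about (415,112). The dish is just beyond the grip end, with the cans and cup nearer the robot. Next I'll enlarge these views and add the wrist view.

Run:
```python
import cv2,numpy as np
t=cv2.imread("pics/top0.png");s=cv2.imread("pics/side0.png")
a=cv2.resize(t[90:165,290:460],None,fx=4,fy=4,interpolation=cv2.INTER_CUBIC)
b=cv2.resize(s[105:200,260:360],None,fx=3,fy=3,interpolation=cv2.INTER_CUBIC)
w=cv2.resize(cv2.imread("pics/wrist0.png"),(380,238))
c=np.zeros((600,690,3),np.uint8);c[:300,:680]=a;c[305:590,:300]=b;c[305:543,305:685]=w
cv2.imwrite("pics/comp.png",c)
```

View pics/comp.png

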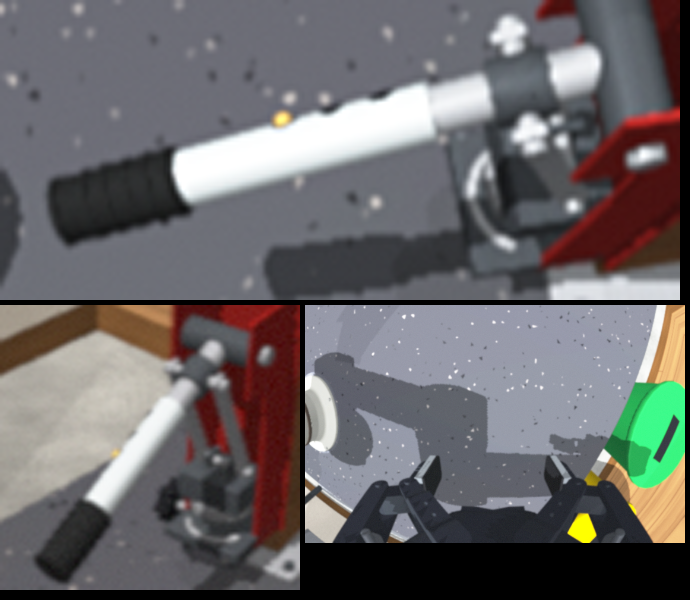

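The composite confirms this. The brass pin is at crop (283,119), i.e. top (360.7,119.7), and side crop (115,453), i.e. (298.3,154.3). Holes two and three are at about crop (327,108) and (380,95). Sleeve junctions: grip at crop (182,180), post end at about (432,110). I'll triangulate next.

```bash
cat > h.py <<'E'
import cv2,numpy as np
from workcell import bot
def cam(n):
    i=bot.camera_info(n);return np.array(i["mtx"]),np.array(i["extrinsics"])
def ray(n,uv):
    K,E=cam(n);d=E[:3,:3]@np.linalg.solve(K,[uv[0],uv[1],1]);return E[:3,3],d/np.linalg.norm(d)
def tri(a,b):
    (o1,d1),(o2,d2)=ray("top",a),ray("side",b)
    s=np.linalg.lstsq(np.c_[d1,-d2],o2-o1,rcond=None)[0];p,q=o1+s[0]*d1,o2+s[1]*d2
    return (p+q)/2,np.linalg.norm(p-q)
E
cat > m.py <<'E'
from h import *
t=cv2.imread("pics/top0.png");s=cv2.imread("pics/side0.png")
def line(im,roi,th):
    x0,y0,x1,y1=roi;g=im.min(2);m=np.zeros(g.shape,np.uint8);m[y0:y1,x0:x1]=(g[y0:y1,x0:x1]>th)*255
    m=cv2.morphologyEx(m,cv2.MORPH_OPEN,np.ones((3,3)))
    c=max(cv2.findContours(m,0,1)[0],key=cv2.contourArea);r=cv2.minAreaRect(c)
    vx=cv2.fitLine(c,cv2.DIST_L2,0,.01,.01).ravel();return r,vx
def yb(im,roi):
    x0,y0,x1,y1=roi;h=cv2.cvtColor(im[y0:y1,x0:x1],cv2.COLOR_BGR2HSV)
    m=cv2.inRange(h,(10,90,110),(35,255,255));M=cv2.moments(m,True);return M['m00'],M['m10']/M['m00']+x0,M['m01']/M['m00']+y0
rt,vt=line(t,(320,95,398,150),150);rs,vs=line(s,(270,110,325,185),150)
print(rt,vt,rs,vs)
pt=yb(t,(350,110,375,130));ps=yb(s,(285,145,310,165));print(pt,ps)
n=[]
for c,v in(("top",vt),("side",vs)):
    o,a=ray(c,v[2:]-30*v[:2]);_,b=ray(c,v[2:]+30*v[:2]);k=np.cross(a,b);k/=np.linalg.norm(k);n.append((k,k@o))
A=np.array([n[0][0],n[1][0]]);d=np.cross(*A);d/=np.linalg.norm(d);d*=np.sign(d[1])
p0=np.linalg.lstsq(A,[n[0][1],n[1][1]],rcond=None)[0]
pin,e=tri(pt[1:],ps[1:]);ax=p0+d*((pin-p0)@d)
print("dir",d,"slope",np.degrees(np.arcsin(-d[2])),"yaw",np.degrees(np.arctan2(d[1],d[0])))
print("pin",pin,e,"axis at pin",ax,"radius",np.linalg.norm(pin-ax),(pin-ax)/np.linalg.norm(pin-ax))
# grip end by hand clicks
g,e=tri((303.8,141.5),(278.5,190.0));print("gripend",g,e,(g-ax)@d,g-ax-d*((g-ax)@d))
E
python3 m.py
```

```text
((365.9115295410156, 125.34231567382812), (14.12063217163086, 67.53346252441406), 74.74488067626953) [ 9.6353436e-01 -2.6758468e-01  3.6632431e+02  1.2533108e+02] ((293.6214904785156, 143.3169708251953), (53.72154998779297, 56.00584030151367), 11.768289566040039) [  0.67076284  -0.7416719  292.79187    143.19797   ]
(13.0, 359.7692307692308, 119.23076923076923) (1.0, 298.0, 154.0)
dir [-0.20571863  0.96318334 -0.1730829 ] slope 9.96711397068121 yaw 102.05620200454841
pin [ 0.69532706 -0.02040897  0.23777371] 0.00041990138481617516 axis at pin [ 0.63633463 -0.01026023  0.36436586] radius 0.14003098304768977 [ 0.42128123 -0.07247495 -0.90402959]
gripend [0.65982114 0.09674526 0.19364543] 0.005978060577949812 0.12778308145602663 [ 0.04977387 -0.01607305 -0.14860336]
```

```bash
sed -i 's/line(s,(270,110,325,185),150)/line(s,(285,128,322,172),205)/' m.py; python3 m.py
```

```text
((365.9115295410156, 125.34231567382812), (14.12063217163086, 67.53346252441406), 74.74488067626953) [ 9.6353436e-01 -2.6758468e-01  3.6632431e+02  1.2533108e+02] ((304.9000244140625, 152.3000030517578), (7.000000476837158, 44.60000991821289), 36.869895935058594) [  0.60140914  -0.7989412  304.7875     152.5375    ]
(13.0, 359.7692307692308, 119.23076923076923) (1.0, 298.0, 154.0)
dir [-0.13905494  0.92429097 -0.35545734] slope 20.821476371431466 yaw 98.55569865460608
pin [ 0.69532706 -0.02040897  0.23777371] 0.00041990138481617516 axis at pin [ 0.67669098 -0.02121339  0.2429724 ] radius 0.019364317105005396 [ 0.96239252  0.04154168 -0.26846775]
gripend [0.65982114 0.09674526 0.19364543] 0.005978060577949812 0.1289075899718426 [ 0.00105539 -0.00118947 -0.00350582]
```

```bash
cat > d.py <<'E'
# work out tool-axis deltas to a world TCP target
import sys;from h import *
from scipy.spatial.transform import Rotation as R
x,y,z,yaw=map(float,sys.argv[1:5]);o=bot.get_obs();M=R.from_euler("xyz",o["tcp_rot"],degrees=True)
print("t",o["time"],"pos",o["ee_pos"].round(4),"rot",o["tcp_rot"].round(1),"q",o["q"].round(1),"F",o["wrist_force"].round(1))
print("delta",M.inv().apply(np.array([x,y,z])-o["ee_pos"]).round(4),"turn",-((yaw-o["tcp_rot"][2]+180)%360-180))
E
python3 drive.py '[{"x":0.121,"y":-0.111,"z":-0.035,"jaw":0.085},{"x":0.121,"y":-0.111,"z":-0.035,"jaw":0.085},{"x":0.121,"y":-0.111,"z":-0.035,"jaw":0.085},{"x":0.121,"y":-0.111,"z":-0.035,"jaw":0.085},{"x":0.121,"y":-0.111,"z":-0.035,"jaw":0.085}]'
python3 drive.py '[{"x":0.121,"y":-0.111,"z":-0.035,"jaw":0.085},{"x":0.121,"y":-0.111,"z":-0.035,"jaw":0.085},{"x":0.121,"y":-0.111,"z":-0.035,"jaw":0.085},{"x":0.121,"y":-0.111,"z":-0.035,"jaw":0.085},{"x":0.121,"y":-0.111,"z":-0.035,"jaw":0.085}]'
python3 drive.py '[{"x":0.121,"y":-0.111,"z":-0.035,"jaw":0.085},{"x":0.121,"y":-0.111,"z":-0.035,"jaw":0.085},{"x":0.121,"y":-0.111,"z":-0.035,"jaw":0.085},{"x":0.121,"y":-0.111,"z":-0.035,"rz":-7,"jaw":0.085},{"x":0.121,"y":-0.111,"z":-0.035,"rz":-14,"jaw":0.085}]'
python3 d.py .69 -.022 .33 106
```

```text
time: 0.57
ee_pos: [0.2908, -0.3475, 0.2936]
tcp_rot: [179.9, -0.1, 24.2]
wrist_force: [-0.7, 0.1, 0.4]
opening: 0.0848
grasp_force: 0.0
time: 0.98
ee_pos: [0.3564, -0.1965, 0.3279]
tcp_rot: [180.0, -0.1, 24.3]
wrist_force: [0.1, -0.8, -0.3]
opening: 0.0849
grasp_force: 0.0
time: 1.4
ee_pos: [0.4218, -0.0459, 0.3618]
tcp_rot: [-180.0, -0.1, 38.6]
wrist_force: [1.0, -1.0, 0.6]
opening: 0.0848
grasp_force: 0.0
t 1.4 pos [ 0.4218 -0.0459  0.3618] rot [-1.80e+02 -1.00e-01  3.86e+01] q [-6.300e+00 -8.200e+00  9.300e+00  1.074e+02  1.000e-01  1.351e+02] F [ 1.  -1.   0.6]
delta [0.2244 0.1487 0.0322] turn -67.38786947182433
```

```bash
python3 drive.py '[{"rz":-7,"jaw":0.085},{"rz":-14,"jaw":0.085},{"rz":-21,"jaw":0.085},{"rz":-28,"jaw":0.085},{"rz":-35,"jaw":0.085}]' >/dev/null
python3 drive.py '[{"rz":-7,"jaw":0.085},{"rz":-14,"jaw":0.085},{"rz":-21,"jaw":0.085},{"rz":-28,"jaw":0.085},{"rz":-32.4,"jaw":0.085}]' >/dev/null
python3 d.py .69 -.022 .31 106
```

```text
t 2.2333 pos [ 0.42  -0.051  0.361] rot [-180.    -0.   105.8] q [ -6.9  -8.4   9.1 107.4  -0.   67.3] F [ 0.2 -0.1  0.2]
delta [-0.0454  0.2678  0.0509] turn -0.23621844040542328
```

```bash
python3 d.py .6788 -.0273 .31 106|tail -1
python3 drive.py '[{"x":-0.02,"y":0.127,"z":0.025,"jaw":0.085},{"x":-0.02,"y":0.127,"z":0.025,"jaw":0.085},{"x":-0.02,"y":0.127,"z":0.025,"jaw":0.085},{"x":-0.02,"y":0.127,"z":0.025,"jaw":0.085}]' >/dev/null
python3 drive.py '[{"x":-0.027,"y":0.13,"z":0.026,"rz":-0.2,"jaw":0.085},{"x":-0.027,"y":0.13,"z":0.026,"rz":-0.2,"jaw":0.085},{"x":-0.027,"y":0.13,"z":0.026,"rz":-0.2,"jaw":0.085},{"x":-0.027,"y":0.13,"z":0.026,"rz":-0.2,"jaw":0.085},{"x":-0.027,"y":0.13,"z":0.026,"rz":-0.2,"jaw":0.085}]' >/dev/null
python3 d.py .6788 -.0273 .28 106
python3 - <<'E'
from h import *
s=bot.camera("side");w=bot.camera("wrist")
print(bot.camera_info("wrist")["extrinsics"])
cv2.imwrite("pics/w1.png",w);cv2.imwrite("pics/s1.png",s)
c=np.zeros((590,640,3),np.uint8);c[:400]=w;c[400:590,:400]=cv2.resize(s[100:195,220:420],None,fx=2,fy=2)
cv2.imwrite("pics/c1.png",c)
E
```

```text
delta [-0.0475  0.2556  0.0509] turn -0.23621844040542328
t 2.9833 pos [ 0.6827 -0.028   0.3044] rot [-1.796e+02 -1.000e-01  1.056e+02] q [ -2.3  28.   44.  106.4  -0.   72. ] F [-2.  -0.8 -0.4]
delta [ 0.0017 -0.0034  0.0244] turn -0.39229739189789825
[[ 0.96350006  0.25779047  0.07219218  0.66164506]
 [ 0.26768674 -0.92432405 -0.27197217  0.04062437]
 [-0.00338286  0.28137009 -0.95959337  0.42655157]
 [ 0.          0.          0.          1.        ]]
```

View pics/c1.png

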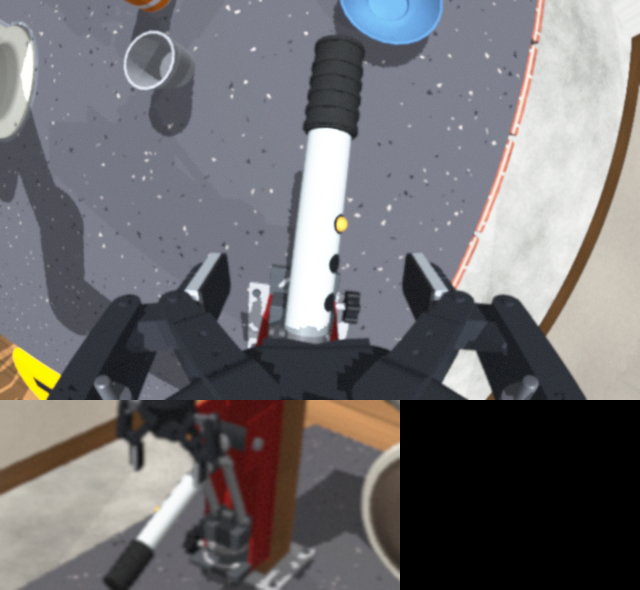

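Wrist view: pin at (341,223), the next holes at (334,264) and (330,301), and the open finger tips' inner corners at about (227,255) and (405,255). I'll check the pin position and the tip length from this.

```bash
cat >> h.py <<'E'
def wray(uv,E=None):
    K,E0=cam("wrist");E=E0 if E is None else E
    d=np.array(uv,float)-K[:2,2];r=np.hypot(*d);th=r/K[0,0]
    v=np.r_[d/r*np.sin(th),np.cos(th)];return E[:3,3],E[:3,:3]@v
E
python3 - <<'E'
from h import *
w=cv2.imread("pics/w1.png");h=cv2.cvtColor(w[205:240,325:360],cv2.COLOR_BGR2HSV)
M=cv2.moments(cv2.inRange(h,(10,90,110),(35,255,255)),True);pin=(M['m10']/M['m00']+325,M['m01']/M['m00']+205);print(pin)
o,d=wray(pin);
(o1,d1),(o2,d2)=ray("top",(359.77,119.23)),(o,d)
s=np.linalg.lstsq(np.c_[d1,-d2],o2-o1,rcond=None)[0];print("tri top+wrist",o1+s[0]*d1,o2+s[1]*d2)
print("at z.238",o+d*(.238-o[2])/d[2])
H=[]
for uv in((334,264),(330,301)):
    o,d=wray(uv);H.append((o,d))
# holes lie on pin line offset 15mm: intersect w/ vertical plane thru pin along handle
hd=np.array([-.139,.924,-.355]);q=o+wray(pin)[1]*(.238-o[2])/wray(pin)[1][2]
for o,d in H:
    s=np.linalg.lstsq(np.c_[d,-hd],q-o,rcond=None)[0];print("hole at",s[1],np.linalg.norm(o+s[0]*d-q-s[1]*hd))
a,b=wray((227,255)),wray((405,255))
ob=bot.get_obs();print(ob["ee_pos"])
# tip points: separation 85mm
for k in(.084,.086):
    f=lambda t:None
    n=np.linalg.norm(a[1]-b[1]);L=k/n;print("tips",a[0]+L*a[1],b[0]+L*b[1])
E
```

```text
(340.94736842105266, 223.75)
tri top+wrist [ 0.69390133 -0.02009538  0.24118285] [ 0.69457157 -0.02070623  0.24150456]
at z.238 [ 0.69519516 -0.02186775  0.238     ]
hole at -0.026583293773623718 0.001471511756498397
hole at -0.05150397633083963 0.001114094552922401
[ 0.68026907 -0.02814626  0.30895783]
tips [ 0.63766832 -0.03149373  0.29852758] [ 0.71860097 -0.00900299  0.29825817]
tips [ 0.63709744 -0.03321083  0.29547939] [ 0.71995706 -0.01018459  0.29520357]
```

```bash
python3 d.py .6788 -.0273 .26 106|tail -1
python3 drive.py '[{"x":0.0012,"y":-0.0016,"z":0.04,"rz":-0.3,"jaw":0.085},{"x":0.0012,"y":-0.0016,"z":0.049,"rz":-0.3,"jaw":0.085},{"x":0.0012,"y":-0.0016,"z":0.049,"rz":-0.3,"jaw":0.06},{"x":0.0012,"y":-0.0016,"z":0.049,"rz":-0.3,"jaw":0.05},{"x":0.0012,"y":-0.0016,"z":0.049,"rz":-0.3,"jaw":0.045}]' 25
python3 drive.py '[{"jaw":0.045},{"jaw":0.045},{"jaw":0.045}]'
python3 d.py .6788 -.0273 .26 106
python3 - <<'E'
from h import *
w=bot.camera("wrist");cv2.imwrite("pics/w2.png",cv2.resize(w[150:330,170:470],None,fx=2,fy=2))
E
```

```text
delta [ 0.0012 -0.0011  0.049 ] turn -0.4125143573263017
time: 3.5
ee_pos: [0.6782, -0.0272, 0.2648]
tcp_rot: [179.8, 0.1, 105.9]
wrist_force: [0.4, -0.5, 0.2]
opening: 0.0511
grasp_force: 0.0
time: 3.75
ee_pos: [0.6786, -0.027, 0.2626]
tcp_rot: [179.9, 0.0, 105.9]
wrist_force: [0.5, -0.2, -1.5]
opening: 0.0448
grasp_force: 0.0
t 3.75 pos [ 0.6786 -0.027   0.2626] rot [179.9   0.  105.9] q [-2.3 24.4 34.2 99.7  0.  71.8] F [ 0.5 -0.2 -1.5]
delta [-0.0003  0.0001  0.0026] turn -0.10497263715586769
```

View pics/w2.png

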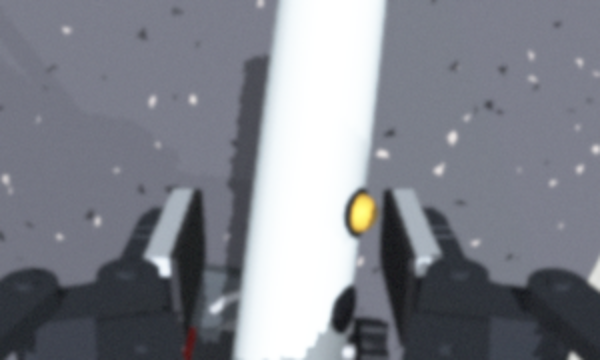

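The pin at crop (360,213) sits between the pads, a few mm inward of their outward ends, whose corners are at about (203,190) and (385,190). I'll close now.

```bash
python3 drive.py '[{"jaw":0.033},{"jaw":0.02},{"jaw":0.02},{"jaw":0.02},{"jaw":0.02}]' 25
python3 drive.py '[{"jaw":0.02},{"jaw":0.02}]' 25
python3 - <<'E'
from h import *
w=bot.camera("wrist");cv2.imwrite("pics/w3.png",cv2.resize(w[150:330,170:470],None,fx=2,fy=2))
E
```

```text
time: 4.22
ee_pos: [0.6809, -0.0263, 0.2624]
tcp_rot: [179.6, 0.0, 105.9]
wrist_force: [14.5, 3.4, 2.4]
opening: 0.0252
grasp_force: 23.2
time: 4.38
ee_pos: [0.6809, -0.0263, 0.2624]
tcp_rot: [179.6, 0.0, 105.9]
wrist_force: [14.3, 3.3, 1.7]
opening: 0.0253
grasp_force: 23.2
```

View pics/w3.png

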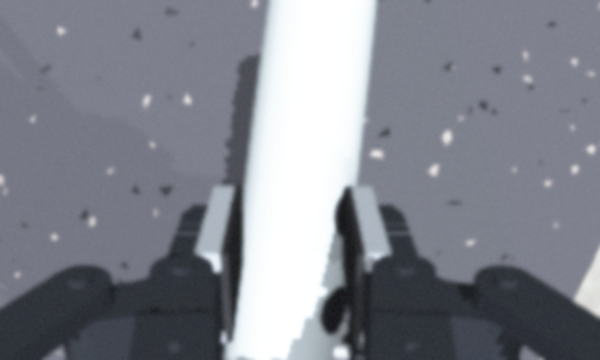

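Opening 25.3 mm means the tips sit too high on the tube, and the 14 N side force means I'm about 2.5 mm off centre. I'll open a little, recentre, lower 4 mm and regrip.

```bash
python3 drive.py '[{"jaw":0.045},{"y":0.0024,"jaw":0.045},{"y":0.0024,"z":0.004,"jaw":0.045},{"y":0.0024,"z":0.004,"jaw":0.02},{"y":0.0024,"z":0.004,"jaw":0.02}]' 25
python3 drive.py '[{"jaw":0.02},{"jaw":0.02},{"jaw":0.02}]' 25
python3 - <<'E'
from h import *
w=bot.camera("wrist");cv2.imwrite("pics/w4.png",cv2.resize(w[150:330,170:470],None,fx=2,fy=2))
E
```

```text
time: 4.85
ee_pos: [0.6816, -0.0261, 0.2562]
tcp_rot: [179.9, -0.0, 105.9]
wrist_force: [8.6, 1.1, -4.0]
opening: 0.0295
grasp_force: 24.5
time: 5.1
ee_pos: [0.6816, -0.0261, 0.2562]
tcp_rot: [179.9, -0.0, 105.9]
wrist_force: [8.2, 1.1, -4.0]
opening: 0.0289
grasp_force: 24.5
```

View pics/w4.png

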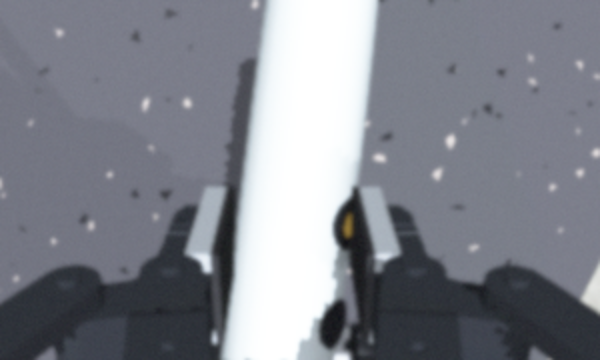

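```bash
for i in 1; do python3 drive.py '[{"x":0.0009,"y":0.0001,"z":0.0004,"jaw":0.02},{"x":0.0018,"y":0.0002,"z":0.0007,"jaw":0.02},{"x":0.0018,"y":0.0002,"z":0.0007,"jaw":0.02}]' ; python3 drive.py '[{"x":0.0009,"y":0.0001,"z":0.0004,"jaw":0.02},{"x":0.0018,"y":0.0002,"z":0.0007,"jaw":0.02},{"x":0.0018,"y":0.0002,"z":0.0007,"jaw":0.02}]'; done
```

```text
time: 5.4
ee_pos: [0.6814, -0.025, 0.2559]
tcp_rot: [179.9, 0.1, 105.9]
wrist_force: [8.9, -1.3, -1.4]
opening: 0.0292
grasp_force: 23.4
time: 5.65
ee_pos: [0.6813, -0.024, 0.2556]
tcp_rot: [179.9, 0.2, 105.8]
wrist_force: [9.3, -5.8, -0.6]
opening: 0.0286
grasp_force: 23.2
```

```bash
python3 drive.py '[{"x":0.0009,"y":0.0001,"z":0.0004,"jaw":0.02},{"x":0.0018,"y":0.0002,"z":0.0007,"jaw":0.02},{"x":0.0018,"y":0.0002,"z":0.0007,"jaw":0.02}]'
python3 - <<'E'
from h import *
w=bot.camera("wrist");cv2.imwrite("pics/w5.png",cv2.resize(w[150:330,170:470],None,fx=2,fy=2))
E
```

```text
time: 5.9
ee_pos: [0.6811, -0.0233, 0.2553]
tcp_rot: [179.9, 0.3, 105.8]
wrist_force: [9.6, -10.0, 0.8]
opening: 0.0288
grasp_force: 23.2
```

View pics/w5.png

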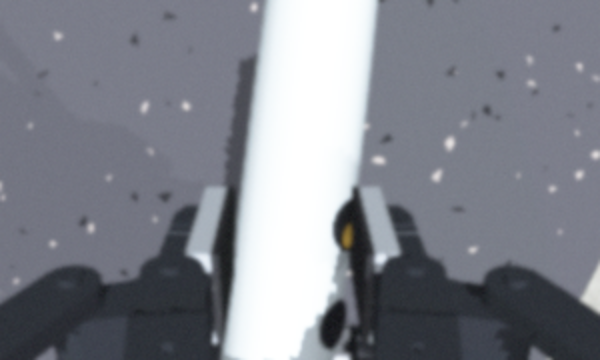

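The hole keeps its place in the pads while the pin (crop 347,237) has shifted towards the post side of the hole, so the tube is moving with the grip. I'll keep pulling gently.

```bash
python3 drive.py '[{"x":0.0009,"y":0.0001,"z":0.0004,"jaw":0.02},{"x":0.0018,"y":0.0002,"z":0.0007,"jaw":0.02},{"x":0.0018,"y":0.0002,"z":0.0007,"jaw":0.02}]' | sed -n '2p;4,6p' 
python3 drive.py '[{"x":0.0009,"y":0.0001,"z":0.0004,"jaw":0.02},{"x":0.0009,"y":0.0001,"z":0.0004,"jaw":0.02}]' | sed -n '2p;4,6p'
```

```text
ee_pos: [0.681, -0.0226, 0.2551]
wrist_force: [10.2, -16.0, 3.4]
opening: 0.029
grasp_force: 23.0
ee_pos: [0.681, -0.0223, 0.255]
wrist_force: [10.8, -17.8, 5.1]
opening: 0.029
grasp_force: 23.0
```

```bash
cat > g.py <<'E'
import numpy as np
# frame: X lateral away from robot, Y level along handle, Z up; pin at origin of axis
sl=np.radians(21);a=np.array([0,np.cos(sl),-np.sin(sl)]);u=np.array([0,np.sin(sl),np.cos(sl)])
p=np.array([np.cos(np.radians(28)),0,0])+np.sin(np.radians(28))*u
def flush(h,yaw,off):  # tip height h above axis point at pin, pad centre off mm outward of apex (along t)
    y=np.radians(yaw);t=np.array([-np.sin(y),np.cos(y),0]);n=np.array([np.cos(y),np.sin(y),0])
    T,Z=np.meshgrid(np.linspace(-11,11,45)+off+15*(p@t),h+np.linspace(0,30,61))
    # point = L*n+T*t+Z*z ; smallest L with all points outside cylinder r=15
    P0=T[...,None]*t+Z[...,None]*np.array([0,0,1])
    Ls=np.linspace(25,0,501)
    def dist(L):
        P=P0+L*n;return np.linalg.norm(np.cross(P,a),axis=-1).min()
    L=next(l for l in Ls if dist(l)<15);P=(P0+L*n).reshape(-1,3)
    # pin sphere r5 centre R*p : largest R with distance>=5
    for R in np.linspace(16,5,111):
        if np.linalg.norm(P-R*p,axis=1).min()>=5: return R+5-15,L
    return None
if __name__=="__main__":
  for yaw in(0,6,12,18):
    for h in(2,4,6,8,10):
        print(yaw,h,[round(flush(h,yaw,o)[0],1) for o in(-6,-3,0,3,6,9)])
E
python3 g.py
```

```text
0 2 [np.float64(1.2), np.float64(1.2), np.float64(1.2), np.float64(1.2), np.float64(1.2), np.float64(1.1)]
0 4 [np.float64(1.2), np.float64(1.2), np.float64(1.2), np.float64(1.1), np.float64(0.9), np.float64(0.7)]
0 6 [np.float64(1.3), np.float64(1.3), np.float64(1.1), np.float64(0.9), np.float64(0.6), np.float64(0.2)]
0 8 [np.float64(2.0), np.float64(1.8), np.float64(1.5), np.float64(1.3), np.float64(0.9), np.float64(0.4)]
0 10 [np.float64(3.2), np.float64(3.0), np.float64(2.7), np.float64(2.4), np.float64(2.0), np.float64(1.7)]
6 2 [np.float64(1.1), np.float64(1.1), np.float64(1.1), np.float64(1.1), np.float64(1.1), np.float64(1.1)]
6 4 [np.float64(0.5), np.float64(0.5), np.float64(0.5), np.float64(0.5), np.float64(0.5), np.float64(0.5)]
6 6 [np.float64(0.2), np.float64(0.2), np.float64(0.2), np.float64(0.2), np.float64(0.2), np.float64(0.1)]
6 8 [np.float64(0.7), np.float64(0.7), np.float64(0.7), np.float64(0.6), np.float64(0.5), np.float64(0.3)]
6 10 [np.float64(2.2), np.float64(2.2), np.float64(2.1), np.float64(2.0), np.float64(1.8), np.float64(1.7)]
12 2 [np.float64(1.7), np.fl
[... 353 characters left out ...]
np.float64(0.1), np.float64(0.1), np.float64(0.1)]
12 10 [np.float64(1.6), np.float64(1.6), np.float64(1.6), np.float64(1.6), np.float64(1.6), np.float64(1.6)]
18 2 [np.float64(2.3), np.float64(2.9), np.float64(3.4), np.float64(3.8), np.float64(4.0), np.float64(4.1)]
18 4 [np.float64(1.4), np.float64(1.8), np.float64(2.1), np.float64(2.3), np.float64(2.3), np.float64(2.3)]
18 6 [np.float64(0.5), np.float64(0.6), np.float64(0.7), np.float64(0.7), np.float64(0.7), np.float64(0.7)]
18 8 [np.float64(0.3), np.float64(0.3), np.float64(0.3), np.float64(0.3), np.float64(0.3), np.float64(0.3)]
18 10 [np.float64(1.5), np.float64(1.5), np.float64(1.5), np.float64(1.5), np.float64(1.5), np.float64(1.5)]
```

```bash
python3 drive.py '[{"x":-0.0081,"y":-0.0009,"z":-0.0032,"jaw":0.02},{"x":-0.0081,"y":-0.0009,"z":-0.0032,"jaw":0.045},{"x":-0.0081,"y":-0.0009,"z":-0.005,"rz":-3.5,"jaw":0.045},{"x":-0.0081,"y":-0.0009,"z":-0.005,"rz":-3.5,"jaw":0.045},{"x":-0.0081,"y":-0.0009,"z":-0.005,"rz":-3.5,"jaw":0.02}]' 30
python3 drive.py '[{"jaw":0.02},{"jaw":0.02},{"jaw":0.02}]' | sed -n '2,6p'
python3 drive.py '[{"x":0.0009,"y":0.0002,"z":0.0004,"jaw":0.02},{"x":0.0018,"y":0.0003,"z":0.0007,"jaw":0.02},{"x":0.0018,"y":0.0003,"z":0.0007,"jaw":0.02}]'| sed -n '2p;4,6p'
python3 drive.py '[{"x":0.0009,"y":0.0002,"z":0.0004,"jaw":0.02},{"x":0.0018,"y":0.0003,"z":0.0007,"jaw":0.02},{"x":0.0018,"y":0.0003,"z":0.0007,"jaw":0.02}]'| sed -n '2p;4,6p'
```

```text
time: 6.78
ee_pos: [0.6808, -0.0262, 0.2588]
tcp_rot: [180.0, -0.0, 109.3]
wrist_force: [9.2, 3.3, -3.5]
opening: 0.0342
grasp_force: 4.6
ee_pos: [0.6812, -0.026, 0.2587]
tcp_rot: [179.9, -0.0, 109.3]
wrist_force: [5.1, 2.4, -1.2]
opening: 0.028
grasp_force: 28.2
ee_pos: [0.6809, -0.0245, 0.2584]
wrist_force: [6.2, 0.2, 1.3]
opening: 0.0279
grasp_force: 26.5
ee_pos: [0.6807, -0.0231, 0.2579]
wrist_force: [7.0, -2.4, 1.1]
opening: 0.0278
grasp_force: 26.2
```

```bash
python3 drive.py '[{"x":0.0009,"y":0.0002,"z":0.0004,"jaw":0.02},{"x":0.0018,"y":0.0003,"z":0.0007,"jaw":0.02},{"x":0.0018,"y":0.0003,"z":0.0007,"jaw":0.02}]'| sed -n '2p;4,6p'
python3 drive.py '[{"x":0.0009,"y":0.0002,"z":0.0004,"jaw":0.02},{"x":0.0018,"y":0.0003,"z":0.0007,"jaw":0.02},{"x":0.0018,"y":0.0003,"z":0.0007,"jaw":0.02}]'| sed -n '2p;4,6p'
```

```text
ee_pos: [0.6805, -0.0223, 0.2575]
wrist_force: [7.1, -7.0, 2.7]
opening: 0.0279
grasp_force: 26.3
ee_pos: [0.6804, -0.0214, 0.2572]
wrist_force: [7.9, -10.9, 4.3]
opening: 0.0278
grasp_force: 26.0
```

```bash
python3 drive.py '[{"x":0.0009,"y":0.0002,"z":0.0004,"jaw":0.02},{"x":0.0018,"y":0.0003,"z":0.0007,"jaw":0.02},{"x":0.0018,"y":0.0003,"z":0.0007,"jaw":0.02}]'| sed -n '2p;4,6p'
python3 - <<'E'
from h import *
w=bot.camera("wrist");cv2.imwrite("pics/w6.png",cv2.resize(w[180:300,270:420],None,fx=4,fy=4))
E
```

```text
ee_pos: [0.6799, -0.0185, 0.2561]
wrist_force: [6.7, -0.6, -0.3]
opening: 0.0275
grasp_force: 26.1
```

View pics/w6.png

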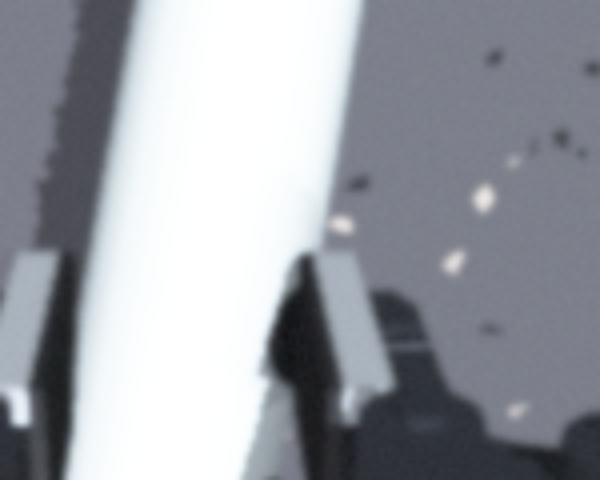

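The hole in the pads is now dark, the pull has dropped to near zero and the tool has jumped about 3 mm: the pin is under the wall. I'll slide on towards the middle hole.

```bash
python3 drive.py '[{"x":0.0018,"y":0.0003,"z":0.0007,"jaw":0.02},{"x":0.0036,"y":0.0006,"z":0.0014,"jaw":0.02},{"x":0.0054,"y":0.0009,"z":0.0021,"jaw":0.02},{"x":0.0072,"y":0.0012,"z":0.0028,"jaw":0.02},{"x":0.0072,"y":0.0012,"z":0.0028,"jaw":0.02}]' 22| sed -n '2p;4,6p'
python3 drive.py '[{"x":0.0009,"y":0.0002,"z":0.0004,"jaw":0.02},{"x":0.0018,"y":0.0003,"z":0.0007,"jaw":0.02},{"x":0.0018,"y":0.0003,"z":0.0007,"jaw":0.02}]'| sed -n '2p;4,6p'
```

```text
ee_pos: [0.6787, -0.0105, 0.2529]
wrist_force: [8.1, -0.4, -0.7]
opening: 0.0279
grasp_force: 26.3
ee_pos: [0.6784, -0.0086, 0.2522]
wrist_force: [8.8, -1.3, -0.3]
opening: 0.0278
grasp_force: 26.1
```

```bash
for i in 1; do
python3 drive.py '[{"x":0.0009,"y":0.0002,"z":0.0004,"jaw":0.02},{"x":0.0018,"y":0.0003,"z":0.0007,"jaw":0.02},{"x":0.0018,"y":0.0003,"z":0.0007,"jaw":0.02}]'| sed -n '2p;4p'
python3 drive.py '[{"x":0.0009,"y":0.0002,"z":0.0004,"jaw":0.02},{"x":0.0018,"y":0.0003,"z":0.0007,"jaw":0.02},{"x":0.0018,"y":0.0003,"z":0.0007,"jaw":0.02}]'| sed -n '2p;4p'
python3 drive.py '[{"x":0.0009,"y":0.0002,"z":0.0004,"jaw":0.02},{"x":0.0009,"y":0.0002,"z":0.0004,"jaw":0.02}]'| sed -n '2p;4p';done
```

```text
ee_pos: [0.6781, -0.0064, 0.2513]
wrist_force: [8.5, 1.5, -1.9]
ee_pos: [0.6777, -0.0041, 0.2505]
wrist_force: [5.4, 9.5, -0.4]
ee_pos: [0.6775, -0.0029, 0.2502]
wrist_force: [5.9, 4.7, -1.9]
```

The +y push shows the dome is dropping into the middle hole. From here I'll go in 1 mm steps.

```bash
python3 drive.py '[{"x":0.0009,"y":0.0002,"z":0.0004,"jaw":0.02},{"x":0.0009,"y":0.0002,"z":0.0004,"jaw":0.02}]'| sed -n '2p;4p'
python3 drive.py '[{"x":0.0009,"y":0.0002,"z":0.0004,"jaw":0.02},{"x":0.0009,"y":0.0002,"z":0.0004,"jaw":0.02}]'| sed -n '2p;4p'
```

```text
ee_pos: [0.6774, -0.0023, 0.25]
wrist_force: [7.1, 2.9, -0.6]
ee_pos: [0.6773, -0.0017, 0.2498]
wrist_force: [5.7, 0.3, 1.3]
```

```bash
python3 drive.py '[{"jaw":0.05},{"jaw":0.05},{"x":-0.012,"y":-0.002,"z":-0.005,"jaw":0.05},{"x":-0.0243,"y":-0.0042,"z":-0.0096,"jaw":0.05},{"x":-0.0243,"y":-0.0042,"z":-0.0096,"jaw":0.05}]' 30| sed -n '2,6p'
python3 - <<'E'
from h import *
w=bot.camera("wrist");cv2.imwrite("pics/w7.png",cv2.resize(w[150:330,220:420],None,fx=3,fy=3))
print(bot.get_obs()["ee_pos"],bot.get_obs()["time"])
E
```

```text
ee_pos: [0.6809, -0.029, 0.2602]
tcp_rot: [180.0, 0.1, 109.3]
wrist_force: [-0.2, -0.9, -0.6]
opening: 0.05
grasp_force: 0.0
[ 0.68085061 -0.02817727  0.25976061] 10.4667
```

View pics/w7.png

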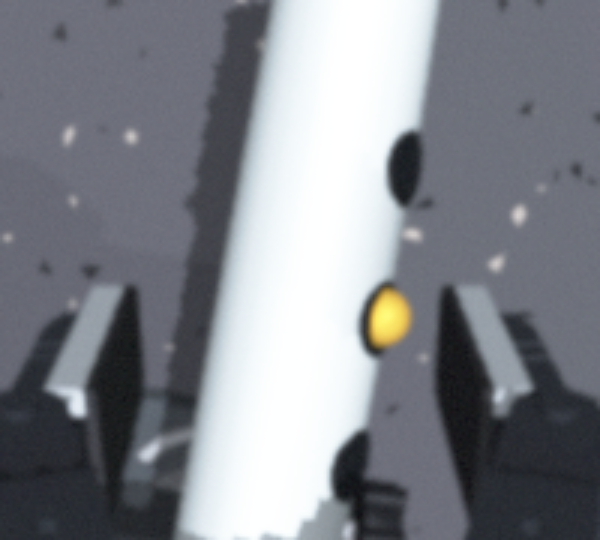

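The brass pin stands out in the middle hole at crop (388,320), with empty holes either side at (405,168) and (350,465). I'll repeat the same squeeze and pull.

```bash
python3 drive.py '[{"jaw":0.035},{"jaw":0.02},{"jaw":0.02},{"jaw":0.02},{"jaw":0.02}]' 30| sed -n '2,6p'
python3 drive.py '[{"x":0.0009,"y":0.0002,"z":0.0004,"jaw":0.02},{"x":0.0018,"y":0.0003,"z":0.0007,"jaw":0.02},{"x":0.0018,"y":0.0003,"z":0.0007,"jaw":0.02}]'| sed -n '2p;4,6p'
python3 drive.py '[{"x":0.0009,"y":0.0002,"z":0.0004,"jaw":0.02},{"x":0.0018,"y":0.0003,"z":0.0007,"jaw":0.02},{"x":0.0018,"y":0.0003,"z":0.0007,"jaw":0.02}]'| sed -n '2p;4,6p'
python3 drive.py '[{"x":0.0009,"y":0.0002,"z":0.0004,"jaw":0.02},{"x":0.0018,"y":0.0003,"z":0.0007,"jaw":0.02},{"x":0.0018,"y":0.0003,"z":0.0007,"jaw":0.02}]'| sed -n '2p;4,6p'
```

```text
ee_pos: [0.681, -0.026, 0.2593]
tcp_rot: [179.9, 0.0, 109.4]
wrist_force: [5.7, 1.2, 0.5]
opening: 0.0274
grasp_force: 27.5
ee_pos: [0.6808, -0.0245, 0.2587]
wrist_force: [5.5, 0.7, 1.5]
opening: 0.0274
grasp_force: 27.3
ee_pos: [0.6805, -0.0232, 0.2582]
wrist_force: [6.6, -2.0, 2.6]
opening: 0.0279
grasp_force: 27.3
ee_pos: [0.6804, -0.0224, 0.2579]
wrist_force: [6.6, -6.8, 2.9]
opening: 0.0276
grasp_force: 27.2
```

```bash
python3 drive.py '[{"x":0.0009,"y":0.0002,"z":0.0004,"jaw":0.02},{"x":0.0018,"y":0.0003,"z":0.0007,"jaw":0.02},{"x":0.0018,"y":0.0003,"z":0.0007,"jaw":0.02}]'| sed -n '2p;4,6p'
python3 drive.py '[{"x":0.0009,"y":0.0002,"z":0.0004,"jaw":0.02},{"x":0.0018,"y":0.0003,"z":0.0007,"jaw":0.02},{"x":0.0018,"y":0.0003,"z":0.0007,"jaw":0.02}]'| sed -n '2p;4,6p'
```

```text
ee_pos: [0.68, -0.0199, 0.2569]
wrist_force: [7.1, -1.0, 2.1]
opening: 0.0275
grasp_force: 27.3
ee_pos: [0.6796, -0.0174, 0.2559]
wrist_force: [6.4, 0.4, 0.6]
opening: 0.0276
grasp_force: 27.2
```

The pin is under the wall again. I'll slide 10 mm, then feel the way.

```bash
python3 drive.py '[{"x":0.0018,"y":0.0003,"z":0.0007,"jaw":0.02},{"x":0.0036,"y":0.0006,"z":0.0014,"jaw":0.02},{"x":0.0054,"y":0.0009,"z":0.0021,"jaw":0.02},{"x":0.0072,"y":0.0012,"z":0.0028,"jaw":0.02},{"x":0.0072,"y":0.0012,"z":0.0028,"jaw":0.02}]' | sed -n '2p;4,6p'
for i in 1; do
python3 drive.py '[{"x":0.0009,"y":0.0002,"z":0.0004,"jaw":0.02},{"x":0.0018,"y":0.0003,"z":0.0007,"jaw":0.02},{"x":0.0018,"y":0.0003,"z":0.0007,"jaw":0.02}]'| sed -n '2p;4p'
python3 drive.py '[{"x":0.0009,"y":0.0002,"z":0.0004,"jaw":0.02},{"x":0.0018,"y":0.0003,"z":0.0007,"jaw":0.02},{"x":0.0018,"y":0.0003,"z":0.0007,"jaw":0.02}]'| sed -n '2p;4p';done
```

```text
ee_pos: [0.6785, -0.0101, 0.2531]
wrist_force: [7.1, 1.0, -0.2]
opening: 0.0275
grasp_force: 27.3
ee_pos: [0.6782, -0.0082, 0.2523]
wrist_force: [8.2, 1.7, -0.1]
ee_pos: [0.6779, -0.0062, 0.2516]
wrist_force: [8.5, 1.5, 0.3]
```

```bash
python3 drive.py '[{"x":0.0009,"y":0.0002,"z":0.0004,"jaw":0.02},{"x":0.0018,"y":0.0003,"z":0.0007,"jaw":0.02},{"x":0.0018,"y":0.0003,"z":0.0007,"jaw":0.02}]'| sed -n '2p;4p'
python3 drive.py '[{"x":0.0009,"y":0.0002,"z":0.0004,"jaw":0.02},{"x":0.0009,"y":0.0002,"z":0.0004,"jaw":0.02}]'| sed -n '2p;4p'
```

```text
ee_pos: [0.6776, -0.0039, 0.2507]
wrist_force: [8.4, 3.4, -1.6]
ee_pos: [0.6775, -0.0033, 0.2504]
wrist_force: [7.8, 2.1, 0.7]
```

```bash
python3 drive.py '[{"x":0.0009,"y":0.0002,"z":0.0004,"jaw":0.02},{"x":0.0009,"y":0.0002,"z":0.0004,"jaw":0.02}]'| sed -n '2p;4p'
python3 drive.py '[{"x":0.0009,"y":0.0002,"z":0.0004,"jaw":0.02},{"x":0.0009,"y":0.0002,"z":0.0004,"jaw":0.02}]'| sed -n '2p;4p'
```

```text
ee_pos: [0.6774, -0.0026, 0.2502]
wrist_force: [7.1, 1.6, 0.1]
ee_pos: [0.6773, -0.0018, 0.2498]
wrist_force: [7.1, 0.3, 1.4]
```

```bash
python3 drive.py '[{"x":0.0009,"y":0.0002,"z":0.0004,"jaw":0.02},{"x":0.0009,"y":0.0002,"z":0.0004,"jaw":0.02}]'| sed -n '2p;4p'
```

```text
ee_pos: [0.6772, -0.0013, 0.2497]
wrist_force: [7.9, -2.2, 2.1]
```

The tube is stopping against the pin again, as it did at the middle hole. I'll let go, lift clear and look.

```bash
python3 drive.py '[{"jaw":0.06},{"jaw":0.06},{"z":-0.02,"jaw":0.06},{"z":-0.05,"jaw":0.085},{"z":-0.06,"jaw":0.085}]'| sed -n '1,6p'
python3 drive.py '[{"x":-0.02,"y":-0.03,"z":-0.01,"jaw":0.085},{"x":-0.02,"y":-0.03,"z":-0.01,"jaw":0.085},{"x":-0.02,"y":-0.03,"z":-0.01,"jaw":0.085},{"x":-0.02,"y":-0.03,"z":-0.01,"jaw":0.085}]'| sed -n '1,6p'
python3 - <<'E'
from h import *
w=bot.camera("wrist")[150:350,220:480];s=bot.camera("side")[105:200,260:360]
c=np.zeros((400,790,3),np.uint8);c[:,:520]=cv2.resize(w,(520,400));c[:256,520:]=cv2.resize(s,(270,256));cv2.imwrite("pics/w8.png",c)
E
```

```text
time: 14.38
ee_pos: [0.6756, -0.001, 0.3124]
tcp_rot: [179.9, 0.0, 109.4]
wrist_force: [-0.1, -0.8, 0.9]
opening: 0.0818
grasp_force: 0.0
time: 14.72
ee_pos: [0.6545, -0.0299, 0.3188]
tcp_rot: [-180.0, -0.0, 109.4]
wrist_force: [0.9, 0.7, -0.0]
opening: 0.085
grasp_force: 0.0
```

View pics/w8.png

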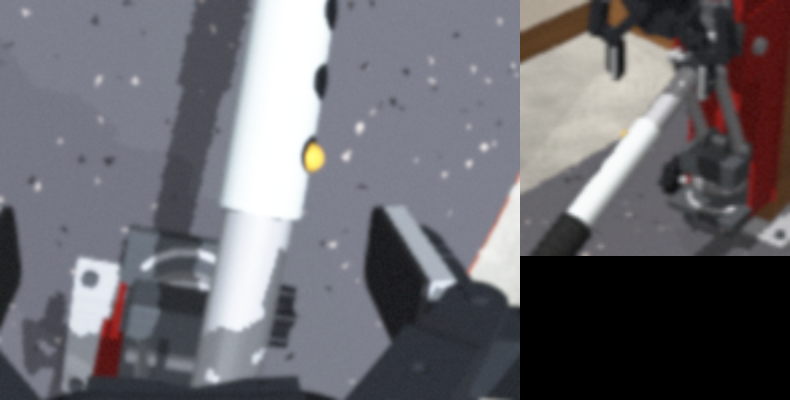

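The pin stands out at (314,157) in the third hole, with the two empty holes at (321,82) and (330,12) further out. The sleeve is fully drawn, the lever is lowered and the gripper is clear.

```bash
python3 -c "
from workcell import bot
print(bot.job_done())"
```

```text
the job is handed in; nothing more can be done
None
```

The handle is drawn out to its last hole with the pin sprung fully out, the lever is lowered and the handle let go; I handed the job in at about 15 s of the 38 s allowed, with no verdict returned.

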